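# Hold the bore probe centred in the guide bushing

## Task

Lift the red-handled bore probe out of the blue bin and lower its stem straight down through the brass guide bushing of the measuring stand, without the probe or the gripper touching the stand. Stop with the underside of the handle about 1 cm above the bushing and finish there, still holding the probe upright, steady and centred in the bore (within 3 mm). Leave the other two probes and the things round about where they are.

Things in the scene. Friction and masses are not known exactly. Their poses are not given: they have to be found in the camera images.
- probe_red: the bore probe to use: a 10 mm steel stem 80 mm long under a red handle 24 mm in diameter and 70 mm long (150 mm in all, about 0.12 kg). Origin: centre of the stem's lower end; z runs up along the stem. Stands upright in one of the bin's three pockets, the underside of the handle on the insert
- probe_red_tip (a point): centre of the lower end of the red probe's stem (same point as its origin)
- probe_red_shoulder (a point): centre of the underside of the red handle, where the stem leaves it, 80 mm above the tip; the handle reaches from here to 70 mm higher
- probe_green: another probe, leave in the bin: a 10 mm steel stem 80 mm long under a green handle 24 mm in diameter and 70 mm long (150 mm in all, about 0.12 kg). Origin: centre of the stem's lower end; z runs up along the stem. Stands upright in one of the bin's three pockets, the underside of the handle on the insert
- probe_white: another probe, leave in the bin: a 10 mm steel stem 80 mm long under a white handle 24 mm in diameter and 70 mm long (150 mm in all, about 0.12 kg). Origin: centre of the stem's lower end; z runs up along the stem. Stands upright in one of the bin's three pockets, the underside of the handle on the insert
- bin: fixed blue open box, 90 x 210 mm (x, y; 114 mm over the rims in x), rim 100 mm high; origin at the centre of its underside, y along its length. Its grey insert, top at 88 mm, has three 14 mm pockets at y = -65, 0, +65 mm; a probe stands in each, its handle from 88 to 158 mm above the bench
- stand: fixed measuring stand, base 115 x 110 mm; origin at bench level under the bushing's axis, z up. A column on its +x side carries an arm (x -30 to +60, 56 mm wide, 98 to 110 mm high) with an upright brass bushing: outside 28, bore 20 mm, 96 to 114 mm high (the stand's highest point). Below it on the same axis a steel sleeve, outside 44, bore 26 mm, 12 to 58 mm high, takes the tip
- guide_mouth (a point): centre of the bushing's upper opening, on the bore axis, 114 mm above the bench; its z axis is the bore axis, upward
- film_core_1: bystander, leave alone: yellow plastic winding core, 50 mm wide, 34 mm high; origin at the centre of its underside
- film_core_2: bystander, leave alone: grey plastic winding core, 50 mm wide, 34 mm high; origin at the centre of its underside
- can_blue: bystander, leave alone: round blue can with black lid, 50 mm wide, 30 mm high; origin at the centre of its underside
There are look-alikes about, which are no part of the job. Of the things like the probe_red, leave any that is purple; of the rest the larger one is meant.

How it is judged:
By the outcome, as a careful person would: the job done as asked, in the order asked, and still so for the second after the job is handed in, while the arm keeps its last pose, push and grip.
It also fails if it takes over 48 s, if anything falls off the work surface, if the arm or the gripper's body presses on something with over 40 N, if the wrist force passes 120 N, or if a joint passes its speed limit or range.

## Robot

A 6-joint arm with a two-finger parallel gripper is mounted at the origin on a cart in front of the work surface, level with it; the furniture and walls round the work are solid. World frame = base frame: x ahead of the robot, y to its left, z up, the work surface at z = 0. Lengths are in m, angles in rad, forces in N, time in s.
With the tool pointing down it reaches from about 0.3 to 0.875 m from the base axis. Payload 6.4 kg.
Tool frame: the origin (TCP) lies on the centre line of the jaws, within the pads' length; the fingertips stand 25 mm ahead of it and the grasp point (between the pads) lies 6 mm ahead of it; z points along the fingers, y is the line along which they close (so a half turn about z gives the same grasp; the last joint's range is limited). The gripper opens to 85 mm and grips with 20 to 120 N. Pads are 22 mm wide; open, the fingers measure 114 mm over their backs; the gripper's body (76 mm by 85 mm) begins 54 mm behind the grasp point. The pads swing forward as they close: fully open they stand 13 mm farther back than shut.
Start: joints at [-1.418, 0.181, 1.607, -0, 1.354, -0.206], TCP at [0.202, -0.538, 0.256] pointing down, gripper open.
Joint ranges: [-2.99, 2.99], [-0.89, 2.07], [0.3, 2.58], [-1.14, 4.28], [0, 2.63], [-3.12, 3.12]. Speed limits (rad/s): [2.57, 2.57, 3.01, 3.14, 3.14, 3.14].

## Interface

Orientations are given as a unit quaternion [w, x, y, z].
In Python, from bench import get_obs, camera, hand_in, spot_in gives the robot as it stands.
- The arm moves only by the shell command python3 -m jog 'ROWS'. ROWS is JSON, one flat list of numbers, 7 for each row, row after row: the shift along the tool's x, y, z in m, then the turn, a rotation vector about the tool's x, y, z in rad, then the closure, from 0 (fully open) to 1 (shut). A call has 1 to 20 rows; each row is the pose to reach, as a shift and turn from the pose commanded when the call began, along the tool's axes at that moment; what a row does not reach only later rows make up. A row lasts 1/8 s, in which the tool goes at most 62.5 mm and 10.7 degrees, less where a joint would pass 70% of its speed; a pose out of reach is approached as far as the arm can. A call with a gripper value outside its range is refused whole. The fingers move at their own pace and stop on an object; the grip force is fixed at half the most. Time passes only in rows, so rows that repeat a pose let the fingers close. It gives the time, the measured TCP pose, the force, the opening and the grip force at its end, in the units of the state.
- get_obs(): the state, without advancing time (a new reading comes with each control period).
- camera(name): name is "side" or "top" or "wrist"; returns a dict with "frame" (480x640x3 uint8, red, green, blue), "mtx" (3x3 intrinsics, pixels), "extrinsics" (4x4, takes a point from camera to world coordinates). Camera axes: x right, y up, looking along -z (the intrinsics and any distortion apply to the point x, -y, -z); pixel columns grow to the right and rows downward; lengths in m; the calibration is good to about 2 mm. The wrist camera is an equidistant fisheye: a pixel r from the principal point sees the ray r / f radians off the axis. A picture is of the moment at which its call begins. There is no depth.
- hand_in(): hands the job in; it is judged then, once.
Trained networks look in a picture, given as the dict that the camera call returned (one of the last four; its "shot" number tells which), for a name from the list of things; names that differ only in an ending like _2 or _b are one class to them, and where a whole thing is asked for, a point or a joint stands for the part that bears it (a point fixed in the world has none). Each returns a list of dicts, best first, with "confidence" (0 to 1); they miss things now and then, are a little off and sometimes report something else, mostly with a low value. They report only what shows in the picture. A call takes as long as a camera call. They do not tell look-alikes from the thing itself.
- spot_in(picture, name): "xyz" ([x, y, z] in m, in world coordinates, good to about 4 mm: the middle of the surface that is visible of it).
The state is a dict: "time_s": time; "q": joint angles; "dq": joint speeds; "joint_efforts": joint torques, N m; "eef_pos": TCP position; "eef_rot": TCP orientation; "wrist_force": force on the tool from outside, world axes, zero at the start; "torque": the same for the moment, N m; "opening": opening from 0.0 (shut) to 1.0 (fully open); "grasp_force": force on a finger pad.
Only numpy, scipy, OpenCV 4.12 (cv2) and the standard library are available. Lean on these libraries where they do the work, as an engineer would, in place of code of your own. Each camera call takes 0.05 s, during which the arm holds its last target. There are 200 camera calls.

## Working session

There is one attempt and no reset: what is moved stays moved. The work goes in short steps, Python scripts to look and compute and a shell command to move; the robot and the scene stay as the last step left them, time stands still between calls to the robot, and variables do not carry over. Pictures are saved under pics/ and viewed, at most 10 in all, crops included, and the job is handed in when it is done.

```bash
mkdir -p pics; ls; python3 - <<'E'
from bench import get_obs, camera, spot_in
import cv2,numpy as np
o=get_obs();print(o['time_s'],o['eef_pos'],o['eef_rot'])
for n in("top","side"):
    c=camera(n);cv2.imwrite(f"pics/{n}1.png",c["frame"][:,:,::-1])
    print(n,c["mtx"],np.round(c["extrinsics"],3).tolist(),c.keys())
    for t in("probe_red","probe_green","probe_white","bin","stand","guide_mouth","film_core_1","can_blue"):
        try: print(t,[(np.round(d["xyz"],3).tolist(),round(d["confidence"],2)) for d in spot_in(c,t)])
        except Exception as e: print(t,e)
E
```

```text
pics
0.0 [ 0.2018379  -0.53786708  0.25537409] [-8.87807943e-04  9.83948362e-01  1.78451205e-01  1.11209860e-05]
top [[494.81310278   0.         315.11980831]
 [  0.         494.81310278 239.79621461]
 [  0.           0.           1.        ]] [[0.017, 0.995, -0.1, 0.479], [-0.999, 0.02, 0.03, 0.059], [0.032, 0.1, 0.995, 1.015], [0.0, 0.0, 0.0, 1.0]] dict_keys(['frame', 'mtx', 'extrinsics', 'shot'])
probe_red [([0.42, 0.051, 0.147], 0.72), ([0.49, 0.187, 0.158], 0.62), ([0.46, 0.31, 0.106], 0.61), ([0.487, 0.187, 0.092], 0.23)]
probe_green [([0.428, 0.168, 0.157], 0.74)]
probe_white [([0.554, 0.207, 0.155], 0.77), ([0.489, 0.191, 0.091], 0.74)]
bin [([0.487, 0.188, 0.088], 0.89), ([0.697, 0.086, 0.029], 0.29)]
stand [([0.557, -0.028, 0.012], 0.75)]
guide_mouth [([0.557, -0.027, 0.013], 0.67)]
film_core_1 [([0.601, -0.249, 0.035], 0.68)]
can_blue [([0.695, 0.084, 0.03], 0.91)]
side [[466.01586532   0.         319.39998265]
 [  0.         466.01586532 235.82538848]
 [  0.           0.           1.        ]] [[-0.819, 0.372, -0.437, 0.186], [-0.574, -0.533, 0.622, 0.582], [-0.002, 0.76, 0.65, 0.636], [0.0, 0.0, 0.0, 1.0]] dict_keys(['frame', 'mtx', 'extrinsics', 'shot'])
probe_red [([0.455, 0.319, 0.081], 0.89), ([0.409, 0.052, 0.113], 0.86), ([0.485, 0.194, 0.134], 0.78)]
probe_green [([0.42, 0.176, 0.138], 0.88)]
probe_white [([0.545, 0.215, 0.135], 0.69)]
bin [([0.473, 0.214, 0.086], 0.7)]
stand [([0.557, -0.013, 0.041], 0.85), ([0.475, 0.214, 0.084], 0.51)]
guide_mouth [([0.557, -0.015, 0.038], 0.67)]
film_core_1 [([0.603, -0.236, 0.026], 0.82)]
can_blue [([0.687, 0.091, 0.028], 0.77), ([0.485, 0.2, 0.136], 0.23)]
```

View pics/top1.png

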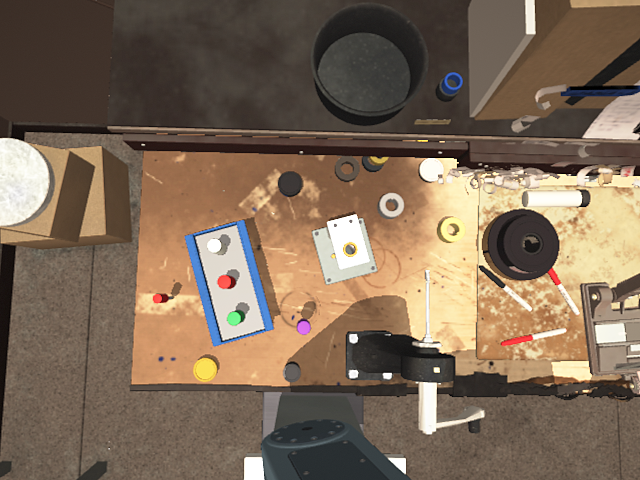

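View pics/side1.png

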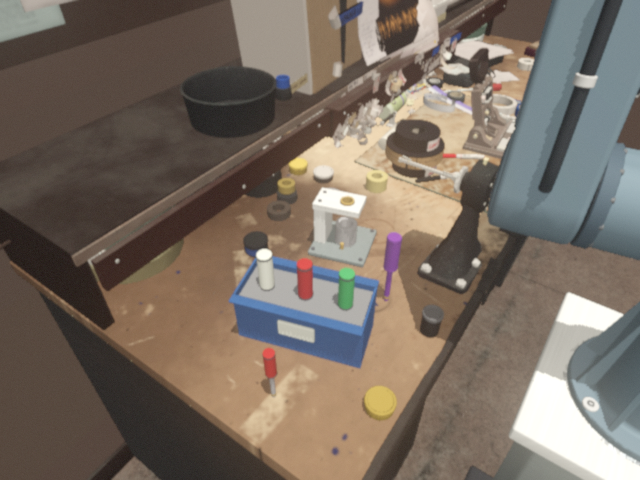

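The top view shows the red probe in the bin's middle pocket at about (226,282). The purple look-alike is at (303,327), the small red one at (160,298) and the brass bushing at (350,249). The side view agrees, with red at (305,280) and the bushing at (347,201). I'll localise them with the calibration.

```bash
cat > h.py <<'E'
import numpy as np,cv2
from bench import get_obs,camera,spot_in
from scipy.spatial.transform import Rotation as R
def ray(c,u,v):
    K=c["mtx"];E=np.array(c["extrinsics"])
    d=np.array([(u-K[0,2])/K[0,0],-(v-K[1,2])/K[1,1],-1]);return E[:3,3],E[:3,:3]@d
def atz(c,u,v,z):
    p,d=ray(c,u,v);return p+d*(z-p[2])/d[2]
def proj(c,P):
    K=c["mtx"];E=np.array(c["extrinsics"]);q=E[:3,:3].T@(np.array(P)-E[:3,3])
    return np.array([K[0,2]+K[0,0]*q[0]/-q[2],K[1,2]+K[1,1]*-q[1]/-q[2]])
def totool(dw):  # world shift -> tool axes
    o=get_obs();w,x,y,z=o["eef_rot"];return R.from_quat([x,y,z,w]).inv().apply(dw)
def crop(c,u,v,r,s,f):
    im=c["frame"][v-r:v+r,u-r:u+r,::-1];cv2.imwrite(f,cv2.resize(im,None,fx=s,fy=s,interpolation=cv2.INTER_CUBIC))
def tilt():
    w,x,y,z=get_obs()["eef_rot"];return R.from_quat([x,y,z,w]).as_matrix()
E
python3 - <<'E'
from h import *
t=camera("top");s=camera("side")
a=np.full((480,1,3),0,np.uint8)
f=t["frame"][200:300,280:400,::-1][:,:,:];
A=cv2.resize(t["frame"][205:345,180:390,::-1],None,fx=3.5,fy=3.5,interpolation=cv2.INTER_CUBIC)
cv2.imwrite("pics/tc.png",A)
B=cv2.resize(s["frame"][180:320,240:390,::-1],None,fx=4,fy=4,interpolation=cv2.INTER_CUBIC)
cv2.imwrite("pics/sc.png",B)
print(tilt().round(3))
E
```

```text
[[ 0.936  0.351 -0.   ]
 [ 0.351 -0.936 -0.   ]
 [-0.     0.    -1.   ]]
```

View pics/tc.png

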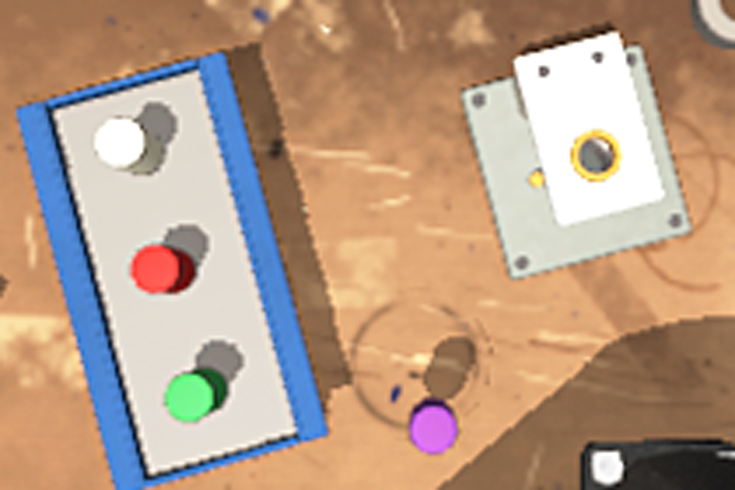

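View pics/sc.png

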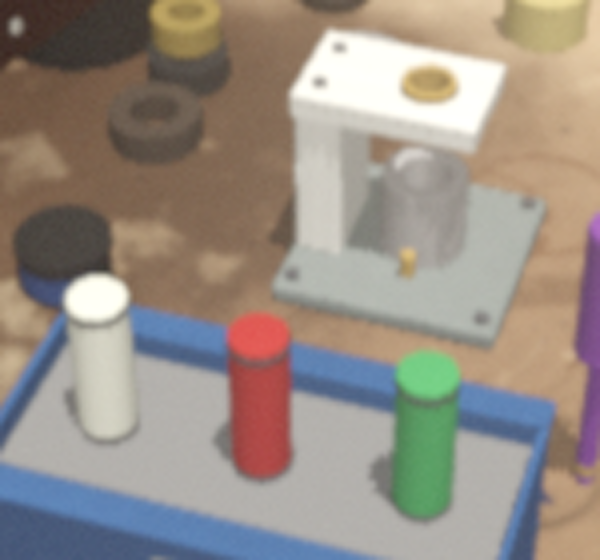

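The crops show the red handle top at top-crop (155,269), with white (119,142) and green (188,398) beside it, and the bushing ring at (596,155). In the side crop, red's top is at (260,338) and the bushing at (429,84).

```bash
python3 - <<'E'
from h import *
t=camera("top");s=camera("side")
T=lambda x,y:((x+.5)/3.5-.5+180,(y+.5)/3.5-.5+205)
S=lambda x,y:((x+.5)/4-.5+240,(y+.5)/4-.5+180)
for n,p,q,z in(("red",T(155,269),S(260,338),.158),("white",T(119,142),S(97,300),.158),("green",T(188,398),S(428,375),.158),("bush",T(596,155),S(429,84),.114),("purple",T(433,428),S(600,225),.15)):
    print(n,atz(t,*p,z).round(4),atz(s,*q,z).round(4))
r=atz(t,*T(155,269),.158);w=atz(t,*T(119,142),.158);g=atz(t,*T(188,398),.158)
d=w-g;print(np.linalg.norm(d),np.degrees(np.arctan2(d[1],d[0])))
o=get_obs();print(totool(np.array([r[0],r[1],.40])-o["eef_pos"]))
y=tilt()[:,1];print("tool y ang",np.degrees(np.arctan2(y[1],y[0])))
E
```

```text
red [0.4898 0.1883 0.158 ] [0.4882 0.1897 0.158 ]
white [0.5519 0.2081 0.158 ] [0.5508 0.2082 0.158 ]
green [0.4275 0.1701 0.158 ] [0.4272 0.1704 0.158 ]
bush [ 0.5538 -0.0324  0.114 ] [ 0.5529 -0.0309  0.114 ]
purple [0.4142 0.0505 0.15  ] [0.4202 0.0527 0.15  ]
0.13010168699387736 16.995335036459288
[ 0.52473938 -0.57929349 -0.14374398]
tool y ang -69.44224288441016
```

```bash
python3 -m jog '[0,0,-0.06,0,0,0,0, 0,0,-0.12,0,0,0,0, 0.03,-0.033,-0.144,0,0,0,0, 0.524,-0.58,-0.144,0,0,0.062,0, 0.524,-0.58,-0.144,0,0,0.062,0, 0.524,-0.58,-0.144,0,0,0.062,0, 0.524,-0.58,-0.144,0,0,0.062,0, 0.524,-0.58,-0.144,0,0,0.062,0, 0.524,-0.58,-0.144,0,0,0.062,0, 0.524,-0.58,-0.144,0,0,0.062,0, 0.524,-0.58,-0.144,0,0,0.062,0, 0.524,-0.58,-0.144,0,0,0.062,0, 0.524,-0.58,-0.144,0,0,0.062,0, 0.524,-0.58,-0.144,0,0,0.062,0, 0.524,-0.58,-0.144,0,0,0.062,0, 0.524,-0.58,-0.144,0,0,0.062,0, 0.524,-0.58,-0.144,0,0,0.062,0, 0.524,-0.58,-0.144,0,0,0.062,0, 0.524,-0.58,-0.144,0,0,0.062,0]'
python3 - <<'E'
from h import *
o=get_obs();print(o["q"],totool(np.array([.4892,.1889,.141])-o["eef_pos"]).round(4));print(tilt().round(3))
y=tilt()[:,1];print("tool y ang",np.degrees(np.arctan2(y[1],y[0])))
c=camera("wrist");cv2.imwrite("pics/w1.png",c["frame"][:,:,::-1])
E
```

```text
time_s: 3.48
eef_pos: [0.4889, 0.1876, 0.4007]
eef_rot: [0.0, 0.989, 0.147, 0.0]
wrist_force: [0.8, -0.1, 0.4]
opening: 1.003
grasp_force: 0.0
[ 1.39619070e-01 -1.91685123e-02  1.53472632e+00 -6.94217344e-05
  1.62539474e+00  1.41537118e+00] [ 0.0005 -0.0012  0.2597]
[[ 0.957  0.291  0.001]
 [ 0.291 -0.957  0.   ]
 [ 0.001  0.    -1.   ]]
tool y ang -73.0954328145929
```

```bash
python3 -m jog '[0,-0.001,0.05,0,0,0,0, 0.0005,-0.001,0.1,0,0,0,0, 0.0005,-0.001,0.15,0,0,0,0, 0.0005,-0.001,0.19,0,0,0,0, 0.0005,-0.001,0.22,0,0,0,0, 0.0005,-0.001,0.22,0,0,0,0]'
python3 - <<'E'
from h import *
o=get_obs();print(o["eef_pos"])
c=camera("wrist");cv2.imwrite("pics/w2.png",c["frame"][:,:,::-1])
t=camera("top");cv2.imwrite("pics/t2.png",t["frame"][:,:,::-1])
E
```

```text
time_s: 4.28
eef_pos: [0.4873, 0.189, 0.1781]
eef_rot: [-0.0, 0.989, 0.147, -0.003]
wrist_force: [-0.6, 0.6, 0.6]
opening: 1.002
grasp_force: 0.0
[0.48734777 0.18901879 0.17813716]
```

View pics/w2.png

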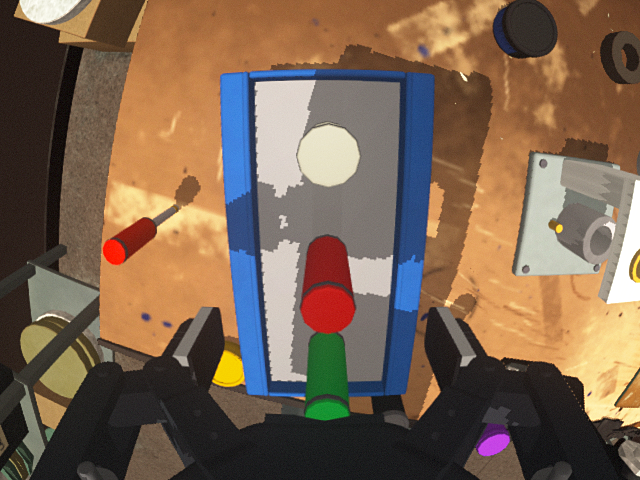

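The wrist view shows the red handle at (328,310), midway between the fingers at about 222 and 432, so I'll descend and close.

```bash
python3 -m jog '[0,0,0.02,0,0,0,0, 0,0,0.037,0,0,0,0, 0,0,0.037,0,0,0,0, 0,0,0.037,0,0,0,0]' && python3 -m jog '[0,0,0,0,0,0,0.3, 0,0,0,0,0,0,0.6, 0,0,0,0,0,0,1, 0,0,0,0,0,0,1, 0,0,0,0,0,0,1, 0,0,0,0,0,0,1, 0,0,0,0,0,0,1, 0,0,0,0,0,0,1]'
```

```text
time_s: 4.88
eef_pos: [0.4896, 0.1899, 0.1441]
eef_rot: [-0.0, 0.989, 0.148, 0.001]
wrist_force: [0.8, 0.4, -0.2]
opening: 0.999
grasp_force: 0.0
time_s: 5.88
eef_pos: [0.4892, 0.1898, 0.1434]
eef_rot: [0.0, 0.989, 0.148, 0.0]
wrist_force: [0.2, -1.2, 3.4]
opening: 0.267
grasp_force: 58.5
```

```bash
python3 -m jog '[0,0,-0.015,0,0,0,1, 0,0,-0.04,0,0,0,1, 0,0,-0.08,0,0,0,1, 0,0,-0.12,0,0,0,1, 0,0,-0.15,0,0,0,1, 0,0,-0.17,0,0,0,1, 0,0,-0.17,0,0,0,1, 0,0,-0.17,0,0,0,1]'
python3 - <<'E'
from h import *
o=get_obs();print(o["eef_pos"],totool(np.array([.5534,-.0317,o["eef_pos"][2]])-o["eef_pos"]).round(4))
E
```

```text
time_s: 6.88
eef_pos: [0.4885, 0.1897, 0.3124]
eef_rot: [-0.0, 0.989, 0.148, -0.001]
wrist_force: [-0.8, -0.8, -1.2]
opening: 0.27
grasp_force: 58.7
[0.48852499 0.18973015 0.31243937] [-2.700e-03  2.307e-01 -1.000e-04]
```

```bash
python3 -m jog '[-0.0003,0.03,0,0,0,0,1, -0.001,0.07,0,0,0,0,1, -0.0015,0.115,0,0,0,0,1, -0.002,0.16,0,0,0,0,1, -0.0025,0.2,0,0,0,0,1, -0.0027,0.222,0,0,0,0,1, -0.0027,0.2307,0,0,0,0,1, -0.0027,0.2307,0,0,0,0,1, -0.0027,0.2307,0,0,0,0,1, -0.0027,0.2307,0,0,0,0,1]'
python3 - <<'E'
from h import *
P=[get_obs()["eef_pos"]];print(P, tilt().round(3))
s=camera("side");w=camera("wrist")
tip=np.array([.5534,-.0317,.178])
print(proj(s,tip),proj(s,tip+[0,0,.08]),proj(s,[.5534,-.0317,.114]))
print(w["mtx"],np.array(w["extrinsics"]).round(3).tolist())
A=cv2.resize(s["frame"][90:240,270:430,::-1],None,fx=4,fy=4,interpolation=cv2.INTER_CUBIC)
cv2.imwrite("pics/s3.png",A);cv2.imwrite("pics/w3.png",w["frame"][:,:,::-1])
E
```

```text
time_s: 8.12
eef_pos: [0.5538, -0.0306, 0.3134]
eef_rot: [-0.0, 0.989, 0.149, 0.0]
wrist_force: [-0.3, -0.4, -1.1]
opening: 0.263
grasp_force: 58.8
[array([ 0.55383746, -0.0305875 ,  0.31344795])] [[ 0.956  0.294  0.   ]
 [ 0.294 -0.956  0.   ]
 [ 0.    -0.    -1.   ]]
[348.19473955 171.57222796] [350.01535135 131.34776856] [346.89296769 200.33347728]
[[371.64829954   0.         324.00378721]
 [  0.         371.64829954 238.00440188]
 [  0.           0.           1.        ]] [[0.292, 0.907, 0.303, 0.632], [-0.956, 0.277, 0.093, -0.007], [0.0, -0.317, 0.948, 0.432], [0.0, 0.0, 0.0, 1.0]]
```

View pics/s3.png

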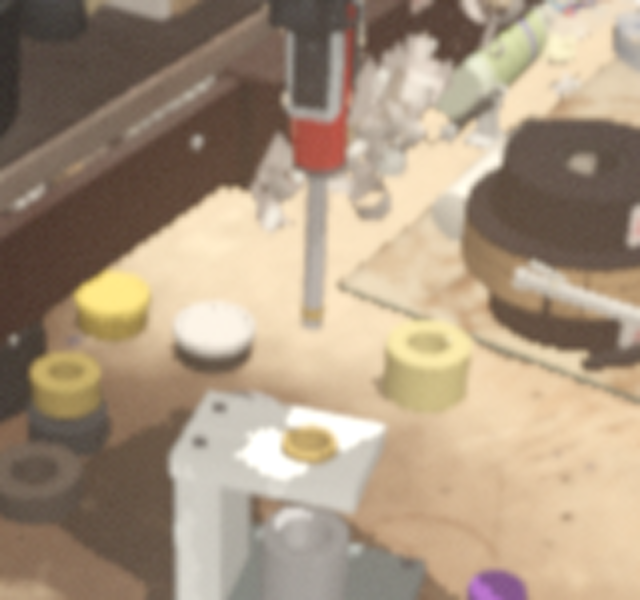

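View pics/w3.png

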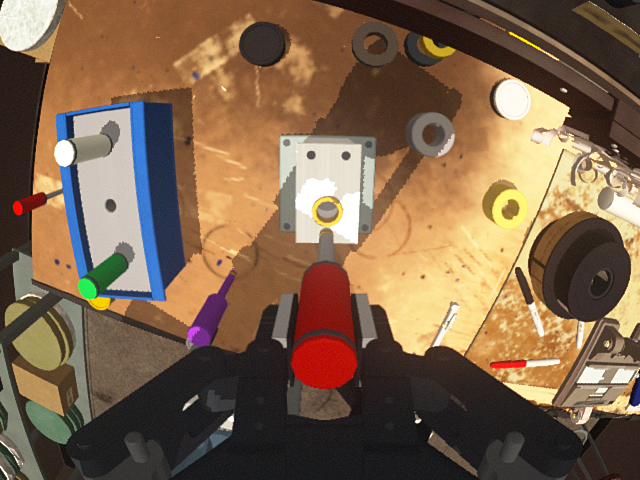

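The side crop shows the tip at (313,325) and the bushing ring at (310,444), both within 2 crop pixels of prediction. The wrist view shows the stem upright, in line with the ring at (328,211). I'll lower to just above the mouth and check there.

```bash
python3 -m jog '[0,0,0.02,0,0,0,1, 0,0,0.04,0,0,0,1, 0,0,0.05,0,0,0,1, 0,0,0.05,0,0,0,1, 0,0,0.05,0,0,0,1]'
python3 - <<'E'
from h import *
print(np.mean([ (camera("side"),get_obs()["eef_pos"])[1] for _ in range(8)],0).round(4))
s=camera("side");w=camera("wrist")
def fish(P):
    K=w["mtx"];E=np.array(w["extrinsics"]);q=E[:3,:3].T@(np.array(P)-E[:3,3]);x,y,z=q[0],-q[1],-q[2]
    r=np.hypot(x,y);th=np.arctan2(r,z);return np.array([K[0,2]+K[0,0]*th*x/r,K[1,2]+K[0,0]*th*y/r])
b=np.array([.5534,-.0317,.114])
for n,P in(("mouth",b),("tip",b+[0,0,.014]),("shoulder",b+[0,0,.094]),("ytool+5mm",b+.005*tilt()[:,1]),("xtool+5",b+.005*tilt()[:,0])): print(n,"side",((proj(s,P)-[310,160]+.5)*7-.5).round(1),"wrist",((fish(P)-[288,170]+.5)*6-.5).round(1))
A=cv2.resize(s["frame"][160:220,310:390,::-1],None,fx=7,fy=7,interpolation=cv2.INTER_CUBIC)
B=cv2.resize(w["frame"][170:260,288:368,::-1],None,fx=6,fy=6,interpolation=cv2.INTER_CUBIC)
A=A[:, :300]
C=np.zeros((540,790,3),np.uint8);C[:420,:300]=A;C[:,305:785]=B
cv2.imwrite("pics/c4.png",C)
E
```

```text
time_s: 8.85
eef_pos: [0.5545, -0.0317, 0.2642]
eef_rot: [0.0, 0.989, 0.148, 0.001]
wrist_force: [-0.2, -0.5, -0.1]
opening: 0.267
grasp_force: 58.8
[ 0.5543 -0.0317  0.2639]
mouth side [261.3 285.3] wrist [219.1 355.4]
tip side [263.2 242.9] wrist [219.1 389.7]
shoulder side [275.  -17.4] wrist [219.5 676.3]
ytool+5mm side [266.2 274.9] wrist [258.9 355.3]
xtool+5 side [243.4 282. ] wrist [219.  317.1]
```

View pics/c4.png

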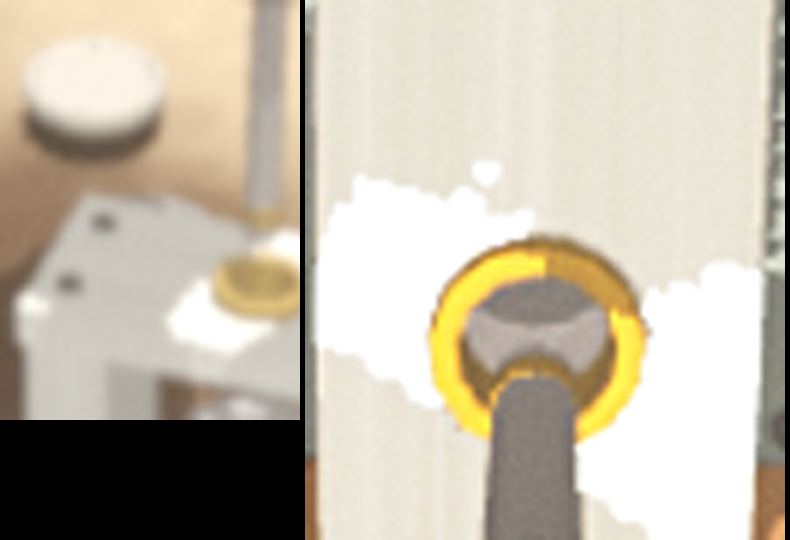

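The wrist crop shows the stem end at about (535,360) and the ring centred near (538,350), so the lateral fit is good. In the side crop the stem ends near y=225, higher than predicted, so I'll check the probe's height in the grip numerically.

```bash
cat >> h.py <<'E'
def fish(w,P):
    K=w["mtx"];E=np.array(w["extrinsics"]);q=E[:3,:3].T@(np.array(P)-E[:3,3]);x,y,z=q[0],-q[1],-q[2]
    r=np.hypot(x,y);th=np.arctan2(r,z);return np.array([K[0,2]+K[0,0]*th*x/r,K[1,2]+K[0,0]*th*y/r])
a=np.linspace(0,2*np.pi,72,endpoint=False)
def circ(c,r): return np.array(c)+r*np.stack([np.cos(a),np.sin(a),0*a],1)
E
python3 - <<'E'
from h import *
s=camera("side");w=camera("wrist");sp=s["frame"].astype(int)
red=lambda f:(f[:,:,0]>110)&(f[:,:,1]<0.45*f[:,:,0])&(f[:,:,2]<0.45*f[:,:,0])
m=red(sp);m[:,:325]=0;m[:,375:]=0;m[190:]=0
ys,xs=np.nonzero(m);print("side red lowest",ys.max(),"x at bottom rows",xs[ys>ys.max()-5].min(),xs[ys>ys.max()-5].max())
for v in range(178,202,2): print(v,sp[v,340:358].sum(1).tolist())
x,y=.5538,-.0317
for z in(.2085,.2125,.2165):
    q=np.array([proj(s,P) for P in circ([x,y,z],.012)]);t=np.array([proj(s,P) for P in circ([x,y,z-.08],.005)])
    print(z,"handle bottom row",q[:,1].max().round(1),"x",q[:,0].min().round(1),q[:,0].max().round(1),"tip row",t[:,1].max().round(1),"x",t[:,0].min().round(1),t[:,0].max().round(1))
wf=w["frame"].astype(int);mm=red(wf)&(wf[:,:,0]>215);mm[:,:270]=0;mm[:,380:]=0;mm[:250]=0
n,l,st,ce=cv2.connectedComponentsWithStats(mm.astype(np.uint8));i=1+st[1:,4].argmax();print("wrist disc",ce[i],st[i])
for z in(.2785,.2825,.2865):
    q=np.array([fish(w,P) for P in circ([x,y,z],.012)]);print(z,q.min(0).round(1),q.max(0).round(1))
E
```

```text
Traceback (most recent call last):
ValueError: zero-size array to reduction operation maximum which has no identity
```

```bash
python3 - <<'E'
from h import *
s=camera("side");w=camera("wrist");sp=s["frame"].astype(int)
red=lambda f:(f[:,:,0]>1.6*f[:,:,1])&(f[:,:,0]>1.6*f[:,:,2])&(f[:,:,0]>70)
m=red(sp);m[:,325:375][:190]
for v in range(146,164): print(v,(np.nonzero(m[v,325:375])[0]+325)[[0,-1]] if m[v,325:375].any() else None, sp[v,350].tolist())
for v in range(178,202,2): print(v,sp[v,340:358].sum(1).tolist())
x,y=.5538,-.0317
for z in(.2085,.2125,.2165):
    q=np.array([proj(s,P) for P in circ([x,y,z],.012)]);t=np.array([proj(s,P) for P in circ([x,y,z-.08],.005)])
    print(z,"handle bottom row",q[:,1].max().round(1),"x",q[:,0].min().round(1),q[:,0].max().round(1),"tip row",t[:,1].max().round(1),"x",t[:,0].min().round(1),t[:,0].max().round(1))
wf=w["frame"].astype(int);mm=red(wf)&(wf[:,:,0]>200);mm[:,:270]=0;mm[:,380:]=0;mm[:250]=0
n,l,st,ce=cv2.connectedComponentsWithStats(mm.astype(np.uint8))
if n>1: i=1+st[1:,4].argmax();print("wrist disc",ce[i],st[i])
for z in(.2785,.2825,.2865):
    q=np.array([fish(w,P) for P in circ([x,y,z],.012)]);print(z,q.min(0).round(1),q.max(0).round(1))
E
```

```text
146 [354 354] [181, 170, 162]
147 [344 354] [183, 142, 131]
148 [344 354] [179, 102, 87]
149 [344 354] [180, 89, 75]
150 [344 354] [179, 88, 72]
151 [344 354] [181, 91, 77]
152 [344 354] [180, 90, 74]
153 [343 354] [180, 90, 74]
154 [343 354] [181, 90, 72]
155 [343 354] [183, 88, 74]
156 [344 353] [183, 91, 76]
157 [345 352] [177, 93, 78]
158 None [159, 108, 95]
159 None [152, 130, 118]
160 None [171, 158, 143]
161 None [184, 171, 155]
162 None [187, 174, 158]
163 None [190, 175, 159]
178 [601, 609, 620, 620, 600, 527, 501, 522, 534, 536, 557, 610, 631, 639, 645, 650, 655, 653]
180 [598, 598, 604, 606, 589, 522, 497, 527, 533, 536, 556, 600, 613, 619, 627, 626, 629, 631]
182 [566, 572, 578, 588, 571, 518, 505, 524, 532, 533, 555, 589, 598, 600, 600, 597, 596, 600]
184 [528, 536, 547, 559, 550, 502, 503, 531, 530, 535, 548, 577, 584, 585, 585, 581, 577, 581]
186 [493, 505, 512, 515, 511, 483, 505, 529, 532, 529, 533, 549, 561, 562, 568, 563, 571, 572]
188 [441, 446, 450, 461, 480, 479, 501, 532, 535, 519, 512, 526, 534, 543, 543, 547, 546, 558]
190 [477, 457, 452, 435, 428, 438, 464, 
[... 214 characters left out ...]
 760, 751, 745, 733, 710, 693]
196 [590, 569, 551, 531, 521, 535, 596, 626, 651, 684, 717, 739, 756, 765, 765, 765, 765, 765]
198 [569, 539, 470, 427, 424, 438, 453, 467, 475, 474, 485, 531, 617, 708, 756, 765, 765, 765]
200 [610, 555, 498, 432, 423, 441, 460, 467, 459, 448, 424, 430, 495, 603, 699, 763, 765, 765]
0.2085 handle bottom row 160.4 x 341.8 355.5 tip row 195.5 x 344.3 349.7
0.2125 handle bottom row 158.4 x 341.9 355.6 tip row 193.8 x 344.4 349.8
0.2165 handle bottom row 156.4 x 342.0 355.7 tip row 192.0 x 344.5 349.8
wrist disc [327.9        341.86666667] [314 339  34  10  60]
0.2785 [290.2 339.1] [359.2 392.3]
0.2825 [289.3 346. ] [360.1 399.6]
0.2865 [288.3 353.3] [361.1 407.2]
```

Height estimates put the shoulder at about 0.2105, and lateral alignment is within about 0.5 mm. I'll descend about 86 mm, gently.

```bash
python3 -m jog '[0,0.0003,0.01,0,0,0,1, 0,0.0003,0.02,0,0,0,1, 0,0.0003,0.03,0,0,0,1, 0,0.0003,0.04,0,0,0,1, 0,0.0003,0.05,0,0,0,1, 0,0.0003,0.06,0,0,0,1, 0,0.0003,0.07,0,0,0,1, 0,0.0003,0.077,0,0,0,1, 0,0.0003,0.082,0,0,0,1, 0,0.0003,0.085,0,0,0,1, 0,0.0003,0.085,0,0,0,1, 0,0.0003,0.085,0,0,0,1]'
python3 - <<'E'
from h import *
o=get_obs();print(o["eef_pos"],o["wrist_force"],o["torque"]);print(tilt().round(4)[:,2])
s=camera("side");w=camera("wrist")
A=cv2.resize(s["frame"][165:225,310:390,::-1],None,fx=5,fy=5,interpolation=cv2.INTER_CUBIC)
B=cv2.resize(w["frame"][170:290,288:368,::-1],None,fx=4.5,fy=4.5,interpolation=cv2.INTER_CUBIC)
C=np.zeros((540,770,3),np.uint8);C[:300,:400]=A;C[:,405:765]=B
cv2.imwrite("pics/c5.png",C)
b=np.array([.5534,-.0317,.114])
red=lambda f:(f[:,:,0]>1.6*f[:,:,1])&(f[:,:,0]>1.6*f[:,:,2])&(f[:,:,0]>70)
m=red(s["frame"].astype(int))
print([(v,(np.nonzero(m[v,325:375])[0]+325)[[0,-1]].tolist()) for v in range(180,206) if m[v,325:375].any()])
for h in(.006,.01,.014):
    q=np.array([proj(s,P) for P in circ(b+[0,0,h],.012)]);print(h,"handle row",q[:,1].max(),q[:,0].min(),q[:,0].max())
q=np.array([proj(s,P) for P in circ(b,.014)]);print("ring",q.min(0),q.max(0),((q.min(0)-[310,165]+.5)*5-.5),((q.max(0)-[310,165]+.5)*5-.5))
E
```

```text
time_s: 11.05
eef_pos: [0.5543, -0.032, 0.1786]
eef_rot: [0.0, 0.989, 0.148, 0.0]
wrist_force: [0.1, 0.4, -0.7]
opening: 0.263
grasp_force: 58.8
[ 0.55425626 -0.03196034  0.17857927] [ 0.11388333  0.38321963 -0.65519416] [ 0.02025518  0.01993537 -0.02863545]
[ 6.e-04 -1.e-04 -1.e+00]
[(186, [352, 352]), (187, [352, 352]), (188, [351, 352]), (189, [342, 352]), (190, [342, 352]), (191, [342, 352]), (192, [342, 352]), (193, [342, 352]), (194, [342, 351]), (195, [342, 351]), (196, [343, 350]), (197, [345, 349])]
0.006 handle row 201.54011979387724 340.6338457275033 353.3922822045317
0.01 handle row 199.80012169335996 340.69333403989697 353.4897885430021
0.014 handle row 198.04963822895357 340.7531770773695 353.58787685773603
ring [339.4873448  196.00160091] [354.30726362 204.77126254] [149.43672399 157.00800453] [223.53631808 200.85631271]
```

View pics/c5.png

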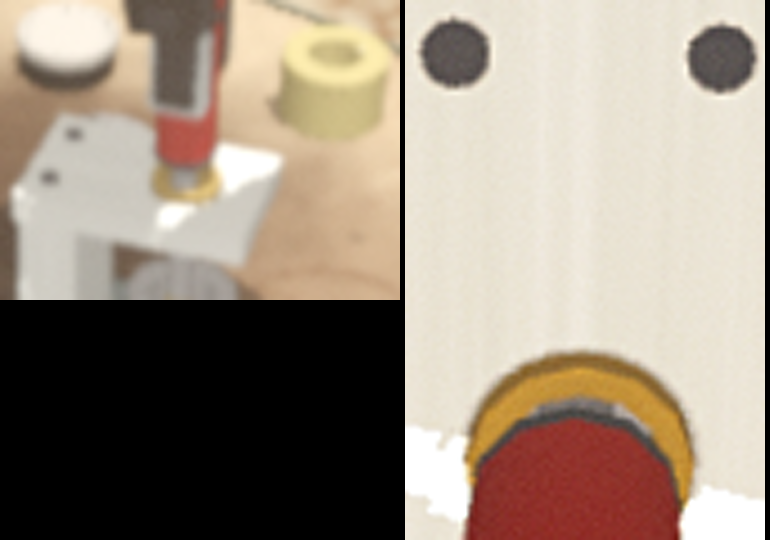

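```bash
python3 - <<'E'
from h import *
w=camera("wrist");b=np.array([.5542,-.032,.114]);X=tilt()[:,0]
f=lambda P:((fish(w,P)-[288,170]+.5)*4.5-.5+[405,0]).round(1)
print("ring apex",f(b+.014*X),"low apex",f(b+.014*X-[0,0,.004]))
for h in(.008,.01,.012): print(h,f(b+.012*X+[0,0,h]))
print(f(b),f(b+.001*tilt()[:,1]),get_obs()["time_s"])
E
```

```text
ring apex [570.4 360.8] low apex [570.4 349.1]
0.008 [570.5 402.1]
0.01 [570.5 408.7]
0.012 [570.6 415.4]
[570.5 470.4] [578.9 470.4] 11.2
```

The final crops show the handle just above the ring and concentric with it: ring apex (581,365), handle apex (578,408). The 43 px gap fits a height of 8–10 mm with under 1 mm of offset, and there are no contact forces.

```bash
python3 -c "
from bench import hand_in;print(hand_in())"
```

```text
the job is handed in; nothing more can be done
None
```

The red probe is held upright in the bushing with the underside of its handle about 1 cm above it. By camera it is centred to within about 1 mm, with no contact force on the wrist after lowering, and I handed the job in at about 11 s of the 48 s allowed.

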